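Try the stay of a lift-up locker door

TASK

The stay on the small desk locker with the bar handle has just been refitted, so try it out: raise that locker's door until the stay locks, and let go so that the stay alone holds the door up. Then press the release tab on the locker's roof to unlock it, so that the door comes down and is fully shut again. Leave the door of the round-knob locker shut.

Things in the scene. Friction and masses are not known exactly. Their poses are not given: they have to be found in the camera images.
- lift_door (a joint): Opening (rad) of the sloping door, 105 x 108 mm, 0.25 kg, of the wooden locker with the bar handle. 0 = shut, sloping down 50 degrees; level hinge on its top edge, 150 mm up. Raised past 0.87 the stay snaps in; let go, it rests on the stay at 0.84, nearly level. End stop 1.05. Unlocked, it sinks shut by itself in about 1 s, damped. Lifting at the bar takes 1 to 5 N.
- door_bar (a point): Middle of that door's level steel bar, 10 mm thick, 70 mm long, a leg at each end, 57 mm of room behind. y: along bar and hinge; x: into the locker when shut; the frame turns with the door about y. Door shut: bar 75 mm up, hinge line 128 mm farther in and 75 mm higher, so its arc has 149 mm radius. On the stay it is 141 mm in front of the hinge line and 47 mm above it.
- tab_top (a point): Centre of the top face of the stay's release tab, a flat brass plate 43 (front to back) x 24 mm on the roof of the same locker, 192 mm above the worktop, 16 mm above the roof, 16 mm behind the hinge line. Pressed straight down it is sprung, with a stop after 10 mm; under the door's load it takes up to 6 N at first, then 1 to 3 N; 3 to 5 mm unlocks the stay, so press 6 to 9 mm. It springs up again by itself.
- plain_door (a joint): Opening (rad) of the door of the other wooden locker, alike but with a round knob and no tab; 0 = shut, and it stays shut.

How it is judged:
On the way, in this order (a step that is already met when the one before it is completed fails the run):
1. the door stands raised on its locked stay, with nothing touching it (value of joint lift_door above 0.75 rad and velocity of joint lift_door between -0.05 and 0.05 rad/s and contact force between lift_door and the arm below 0.1 N and contact force between lift_door and the fingers below 0.1 N and distance of tab_top from where it was at the start of the episode below 0.0015 m), for 0.4 s.
2. the release tab is pressed down (distance of tab_top from where it was at the start of the episode above 0.002 m), for 0.02 s.
At the end, for the whole second after the job is handed in: The bar-handle door is shut again (within 0.04 rad), the release tab is up again (within 3 mm) and the round-knob door is shut (within 0.04 rad) (value of joint each of lift_door, plain_door below 0.04 rad and distance of tab_top from where it was at the start of the episode below 0.003 m); the robot touches nothing.
It fails at once if the door of the round-knob locker is opened (value of joint plain_door above 0.2 rad).
It also fails if it takes over 40 s, if anything falls off the work surface, if the arm or the gripper's body presses on something with over 40 N, if the wrist force passes 120 N, or if a joint passes its speed limit or range.

ROBOT

A 6-joint arm with a two-finger parallel gripper is mounted at the origin on a cart in front of the work surface, level with it; the furniture and walls round the work are solid. World frame = base frame: x ahead of the robot, y to its left, z up, the work surface at z = 0. Lengths are in m, angles in rad, forces in N, time in s.
With the tool pointing down it reaches from about 0.35 to 0.975 m from the base axis. Payload 4.9 kg.
Tool frame: the origin (TCP) lies midway between the tips of the shut fingers; the grasp point (between the pads) lies 19 mm behind it; z points along the fingers, y is the line along which they close (so a half turn about z gives the same grasp; the last joint's range is limited). The gripper opens to 85 mm and grips with 20 to 120 N. Pads are 22 mm wide; open, the fingers measure 114 mm over their backs; the gripper's body (76 mm by 85 mm) begins 54 mm behind the grasp point. The pads swing forward as they close: fully open they stand 13 mm farther back than shut.
Start: joints at [-1.408, 0.053, 1.613, -0, 1.476, -0.119], TCP at [0.174, -0.6, 0.231] pointing down, gripper open.
Joint ranges: [-3.01, 3.01], [-1.01, 2.22], [0.06, 2.58], [-1.02, 4.17], [0.09, 2.62], [-3.14, 3.14]. Speed limits (rad/s): [2.57, 2.57, 3.14, 3.14, 3.14, 3.14].

INTERFACE

Orientations are given as a rotation vector (axis times angle).
In Python, from station import telemetry, optics, ctrl gives the robot as it stands.
- The arm moves only by the shell command python3 -m pendant 'ROWS' [FORCE]. ROWS is JSON, one flat list of numbers, 7 for each row, row after row: the turn, a rotation vector about the tool's x, y, z as a fraction of full scale, then the shift along the tool's x, y, z as a fraction of full scale, then the opening, from 0 (shut) to 1 (fully open). In form: [ax, ay, az, tx, ty, tz, fingers, ax, ay, az, tx, ty, tz, fingers, ...]. A call has 1 to 12 rows; each row is the pose to reach, as a shift and turn from the pose commanded when the call began, along the tool's axes at that moment; what a row does not reach only later rows make up. Full scale, the value 1, is 300 mm for a shift and 30 degrees for a turn. A row lasts 1/8 s, in which the tool goes at most 62.5 mm and 10.7 degrees, less where a joint would pass 70% of its speed; a pose out of reach is approached as far as the arm can. A call with a number of a shift or a turn outside -1 to 1 is refused whole. A call with a gripper value outside its range is refused whole. The fingers move at their own pace and stop on an object; FORCE is the grip in N (left out, the last holds). Time passes only in rows, so rows that repeat a pose let the fingers close. It gives the time, the measured TCP pose, the force, the opening and the grip force at its end, in the units of the state.
- telemetry.get_obs(): the state, without advancing time (a new reading comes with each control period).
- optics.get_image(name): name is "scene" or "top" or "wrist"; returns a dict with "image" (420x560x3 uint8, red, green, blue), "depth" (420x560 float32, m along the optical axis (not along the pixel's ray), 0 where there is no reading), "fx", "fy", "cx", "cy" (pixels), "rvec" (rotation vector, rad) and "tvec" (3), from world to camera coordinates, as OpenCV has them. Camera axes: x right, y down, z forward; pixel columns grow to the right and rows downward; lengths in m; the calibration is good to about 2 mm. A picture is of the moment at which its call begins.
- ctrl.finish_job(): hands the job in; it is judged then, once.
The state is a dict: "t": time; "q": joint angles; "dq": joint speeds; "effort": joint torques, N m; "tool_pos": TCP position; "tool_rot": TCP orientation; "contact_force": force on the tool from outside, world axes, zero at the start; "wrist_torque": the same for the moment, N m; "opening": finger opening in m; "grip_force": force on a finger pad.
Only numpy, scipy, OpenCV 4.12 (cv2) and the standard library are available. Lean on these libraries where they do the work, as an engineer would, in place of code of your own. Each camera call takes 0.05 s, during which the arm holds its last target. There are 200 camera calls.

## Working session

There is one attempt and no reset: what is moved stays moved. The work goes in short steps, Python scripts to look and compute and a shell command to move; the robot and the scene stay as the last step left them, time stands still between calls to the robot, and variables do not carry over. Pictures are saved under pics/ and viewed, at most 10 in all, crops included, and the job is handed in when it is done.

```bash
mkdir -p pics; ls; python3 - <<'E'
from station import telemetry, optics
import cv2, numpy as np
o=telemetry.get_obs(); print({k:np.round(v,3).tolist() for k,v in o.items()})
for n in("scene","top"):
    d=optics.get_image(n); cv2.imwrite(f"pics/{n}0.png",d["image"][:,:,::-1]); np.savez(f"pics/{n}0.npz",**d)
    print(n,d["fx"],d["cx"],d["cy"],d["rvec"],d["tvec"])
E
```

```text
pics
{'t': 0.0, 'q': [-1.408, 0.053, 1.614, -0.0, 1.476, -0.119], 'dq': [0.002, 0.0, -0.002, 0.0, -0.001, 0.0], 'effort': [0.001, -39.368, -37.018, 0.0, 0.007, -0.0], 'tool_pos': [0.174, -0.6, 0.23], 'tool_rot': [-3.108, -0.441, 0.0], 'contact_force': [-0.022, -0.335, 0.219], 'wrist_torque': [0.04, -0.05, -0.014], 'grip_force': 0.0, 'opening': 0.086}
scene 542.6434953180317 271.35575031481034 206.96630432714048 [ 0.6265061  -2.63561833  1.14998443] [0.42990867 0.3331798  0.95093035]
top 446.96881041536363 279.9075434434703 208.33062655991037 [ 2.20413857 -2.16629566  0.11912086] [-0.06889817  0.55139465  0.97913476]
```

View pics/scene0.png

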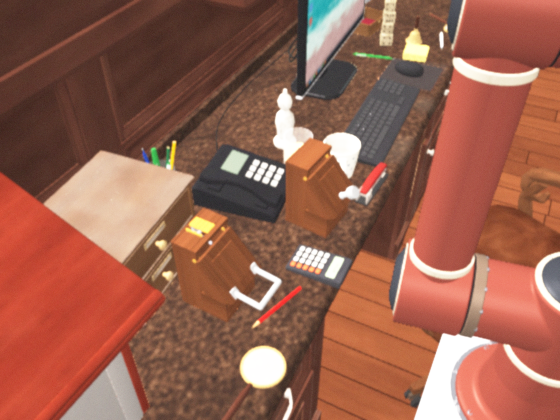

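View pics/top0.png

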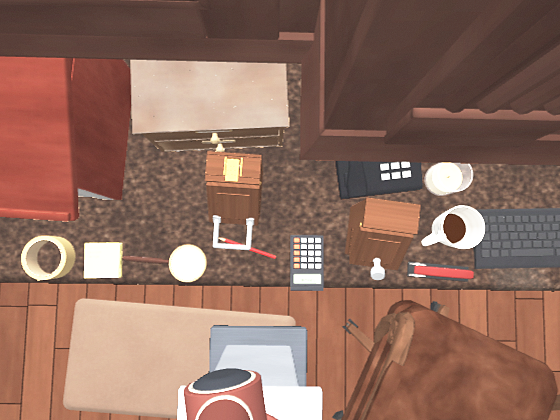

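The bar locker is at top-image (235,190), with its bar at about (232,247) and tab at (233,168). The knob locker is at (385,235).

```bash
cat > h.py <<'E'
import numpy as np, cv2
from scipy.spatial.transform import Rotation as R
def cloud(d):
    D=d["depth"].astype(float); v,u=np.indices(D.shape)
    P=np.stack([(u-d["cx"])/d["fx"]*D,(v-d["cy"])/d["fy"]*D,D],-1)
    W=(P-d["tvec"])@R.from_rotvec(d["rvec"]).as_matrix()
    W[D==0]=np.nan; return W
E
python3 - <<'E'
from h import *
d=np.load("pics/top0.npz"); W=cloud(d); I=d["image"].astype(int)
v,u=np.indices(I.shape[:2])
def st(n,m):
    p=W[m]; print(n,m.sum(),np.nanmedian(p,0).round(4),np.nanmin(p,0).round(3),np.nanmax(p,0).round(3))
box=(u>200)&(u<268)&(v>148)&(v<258)
tab=box&(v<185)&(W[...,2]>.184)&(W[...,2]<.2); st("tab",tab)
roof=box&(W[...,2]>.168)&(W[...,2]<.182); st("roof",roof)
br=box&(v>240)&(I.min(-1)>170); st("bar",br)
for m in(roof,tab,br):
    p=W[m][:,:2]; print(cv2.minAreaRect(p.astype(np.float32)))
p=W[br]; p=p[(p[:,2]>.06)&(p[:,2]<.09)]; print(len(p),np.cov(p[:,:2].T),p[np.argsort(p[:,1])][::12].round(3))
for vu in [(100,210),(140,210),(140,216),(150,221),(205,232),(180,233),(120,320),(150,350),(60,400),(120,100),(200,60),(70,235),(30,200),(264,188),(260,100),(255,265),(240,378)]: print(vu,W[vu].round(3))
E
```

```text
tab 297 [0.6083 0.0366 0.1925] [0.587 0.019 0.184] [0.63  0.053 0.196]
roof 1319 [0.6164 0.0317 0.1765] [ 0.585 -0.017  0.168] [0.647 0.09  0.182]
bar 247 [0.4664 0.0456 0.0786] [ 0.441  0.003 -0.002] [0.477 0.117 0.083]
((0.6163544654846191, 0.0359012633562088), (0.10487569123506546, 0.05903177708387375), 86.96987915039062)
((0.6085600256919861, 0.03609120845794678), (0.03254197910428047, 0.043684691190719604), 86.44955444335938)
((0.4620268940925598, 0.06109817698597908), (0.01618988811969757, 0.1188836619257927), 13.257026672363281)
202 [[1.81658361e-05 8.86560275e-06]
 [8.86560275e-06 6.19586012e-04]] [[0.469 0.003 0.079]
 [0.475 0.006 0.081]
 [0.46  0.01  0.079]
 [0.469 0.012 0.079]
 [0.467 0.016 0.079]
 [0.467 0.022 0.082]
 [0.46  0.027 0.076]
 [0.464 0.033 0.081]
 [0.462 0.039 0.082]
 [0.462 0.045 0.081]
 [0.466 0.05  0.079]
 [0.468 0.054 0.077]
 [0.462 0.06  0.078]
 [0.47  0.064 0.079]
 [0.464 0.071 0.077]
 [0.466 0.075 0.076]
 [0.468 0.079 0.078]]
(100, 210) [0.74  0.079 0.201]
(140, 210) [0.676 0.084 0.148]
(140, 216) [0.675 0.072 0.15 ]
(150, 221) [0.675 0.072 0.059]
(205, 232) [0.549 0.04  0.123]
(180, 233) [0.59  0.033 0.191]
(120, 320) [ 0.586 -0.085  0.609]
(150, 350) [ 0.563 -0.118  0.584]
(60, 400) [ 0.577 -0.115  0.768]
(120, 100) [0.706 0.297 0.167]
(200, 60) [0.533 0.29  0.323]
(70, 235) [0.798 0.034 0.203]
(30, 200) [0.658 0.027 0.638]
(264, 188) [0.424 0.146 0.004]
(260, 100) [0.431 0.338 0.02 ]
(255, 265) [ 0.447 -0.028  0.005]
(240, 378) [ 0.483 -0.253  0.141]
```

```bash
cat >> h.py <<'E'
PSI=np.radians(-2.5); K=np.array([0,0,1.]); N=np.array([np.cos(PSI),np.sin(PSI),0]); L=np.cross(K,N)
TAB=np.array([.6085,.0362,.192]); HINGE=TAB-.016*N; HINGE[2]=.150
def rot(tilt,yaw=0):          # tilt: deg forward from straight down; yaw: extra deg about world z
    t=np.radians(tilt); y=N*np.cos(t)+K*np.sin(t); z=N*np.sin(t)-K*np.cos(t)
    return R.from_rotvec([0,0,np.radians(yaw)])*R.from_matrix(np.stack([L,y,z],1))
def bar(a):                   # bar centre at opening a
    f=np.arctan2(75,128)-a; r=.1484
    return HINGE-N*r*np.cos(f)-K*r*np.sin(f)
def row(p0,R0,p,R1):          # shift/turn in pendant units
    return np.r_[(R0.inv()*R1).as_rotvec()/np.radians(30),(R0.inv().apply(np.asarray(p)-p0))/.3].round(3).tolist()
def now():
    from station import telemetry
    o=telemetry.get_obs(); return np.array(o["tool_pos"]),R.from_rotvec(o["tool_rot"]),o
E
python3 - <<'E'
from h import *
p,r,o=now()
for q,y in (((.25,-.4,.30),-47),((.35,-.18,.32),-23),((.40,.04,.30),0)):
    r1=rot(0,y); print(row(p,r,q,r1)); p,r=np.array(q),r1
print(bar(0),bar(.84))
E
```

```text
[-0.003, -0.001, -0.812, 0.429, -0.569, -0.232]
[0.0, 0.0, -0.8, 0.73, -0.341, -0.067]
[0.0, 0.0, -0.767, 0.734, -0.165, 0.067]
[0.46459767 0.04248291 0.0749769 ] [0.45132275 0.04306251 0.19526855]
```

```bash
python3 -m pendant '[0,0,-0.81,0.43,-0.57,-0.23,1,0,0,-0.81,0.43,-0.57,-0.23,1,0,0,-0.81,0.43,-0.57,-0.23,1,0,0,-0.81,0.43,-0.57,-0.23,1,0,0,-0.81,0.43,-0.57,-0.23,1]' 60
python3 -m pendant '[0,0,-0.8,0.73,-0.34,-0.07,1,0,0,-0.8,0.73,-0.34,-0.07,1,0,0,-0.8,0.73,-0.34,-0.07,1,0,0,-0.8,0.73,-0.34,-0.07,1,0,0,-0.8,0.73,-0.34,-0.07,1]'
python3 -m pendant '[0,0,-0.77,0.73,-0.165,0.07,1,0,0,-0.77,0.73,-0.165,0.07,1,0,0,-0.77,0.73,-0.165,0.07,1,0,0,-0.77,0.73,-0.165,0.07,1,0,0,-0.77,0.73,-0.165,0.07,1]'
python3 - <<'E'
from h import *
p,r,o=now(); print(o["q"])
# test pregrasp at tilt 30: grasp point back 70 mm along tool axis
r1=rot(30); z=r1.apply([0,0,1]); q=bar(0)+z*.019-z*.09
print(q,row(p,r,q,r1))
E
```

```text
t: 0.72
tool_pos: [0.2511, -0.399, 0.3016]
tool_rot: [2.944, 1.089, 0.0]
contact_force: [0.2, -0.5, 0.3]
opening: 0.0856
grip_force: 0.0
t: 1.35
tool_pos: [0.3518, -0.1787, 0.3212]
tool_rot: [2.653, 1.683, 0.0]
contact_force: [0.0, 0.0, -0.0]
opening: 0.0855
grip_force: 0.0
t: 1.98
tool_pos: [0.4007, 0.0387, 0.2989]
tool_rot: [-2.265, -2.175, 0.004]
contact_force: [0.0, -0.3, -0.1]
opening: 0.0855
grip_force: 0.0
[-8.86282565e-02 -5.43215792e-01  1.99831356e+00 -5.89893565e-04
  1.68933066e+00 -4.83383502e-02]
[0.42913146 0.0440314  0.1364647 ] [-1.005, -0.001, 0.006, 0.022, 0.096, 0.541]
```

```bash
python3 -m pendant '[-1,0,0,0.022,0.096,0.54,0.5,-1,0,0,0.022,0.096,0.54,0.5,-1,0,0,0.022,0.096,0.54,0.5,-1,0,0,0.022,0.096,0.54,0.5,-1,0,0,0.022,0.096,0.54,0.5]'
python3 - <<'E'
from h import *
from station import optics
p,r,o=now(); print(p,o["q"])
for n in("wrist","top"):
    d=optics.get_image(n); cv2.imwrite(f"pics/{n}1.png",d["image"][:,:,::-1]); np.savez(f"pics/{n}1.npz",**d)
W=cloud(d:=dict(np.load("pics/wrist1.npz"))); c=(R.from_rotvec(d["rvec"]).apply(bar(0))+d["tvec"]); print("bar pix",c[0]/c[2]*d["fx"]+d["cx"],c[1]/c[2]*d["fy"]+d["cy"],c[2])
r1=rot(30); z=r1.apply([0,0,1]); print(row(p,r,bar(0)+z*.019,r1))
E
```

```text
t: 2.6
tool_pos: [0.4319, 0.0422, 0.1429]
tool_rot: [1.962, 1.876, 0.506]
contact_force: [0.5, 0.6, 1.3]
opening: 0.0432
grip_force: 0.0
[0.43189682 0.04220753 0.14290876] [-0.08795477 -0.83226697  2.47737758  0.02510329  0.96891879 -0.05169127]
bar pix 270.1640618737806 219.69091575485626 0.22851391215256098
[0.009, 0.003, -0.002, 0.006, -0.02, 0.314]
```

View pics/wrist1.png

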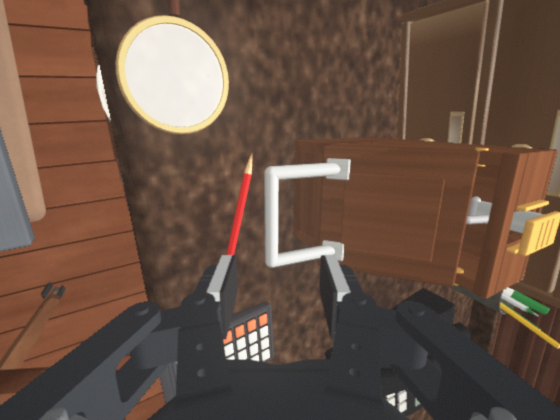

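The wrist view shows the bar at (271,217), which matches the prediction of (270,220), and it lies between the open fingers. Joint 3 is near its range limit, so I'll reduce the tilt to 20° and go in.

```bash
python3 - <<'E'
from h import *
p,r,o=now(); print(p)
r1=rot(20); z=r1.apply([0,0,1])
for k in (-.05,-.02,.016): print(row(p,r,bar(0)+z*k,r1))
E
```

```text
[0.43335518 0.04263525 0.14563778]
[0.349, 0.002, -0.0, 0.004, 0.001, 0.092]
[0.349, 0.002, -0.0, 0.004, -0.018, 0.19]
[0.349, 0.002, -0.0, 0.004, -0.039, 0.308]
```

```bash
python3 -m pendant '[0.35,0,0,0.004,0,0.09,0.5,0.35,0,0,0.004,0,0.09,0.5,0.35,0,0,0.004,0,0.09,0.5]'
python3 - <<'E'
from h import *
p,r,o=now(); print(p,o["q"])
r1=rot(20); z=r1.apply([0,0,1])
for k in (-.05,-.02,.016): print(row(p,r,bar(0)+z*k,r1))
E
```

```text
t: 3.08
tool_pos: [0.4452, 0.0441, 0.1176]
tool_rot: [2.075, 1.988, 0.344]
contact_force: [0.2, 0.2, 0.1]
opening: 0.0424
grip_force: 0.0
[0.44523638 0.04414714 0.11756573] [-0.07440414 -0.57526672  2.34612894  0.01221072  1.027767   -0.03609205]
[-0.011, -0.0, 0.002, -0.003, 0.012, -0.011]
[-0.011, -0.0, 0.002, -0.003, 0.013, 0.089]
[-0.011, -0.0, 0.002, -0.003, 0.013, 0.209]
```

Tracking is good here, so I'll go in and close.

```bash
python3 -m pendant '[0,0,0,-0.003,0.013,0.1,0.5,0,0,0,-0.003,0.013,0.2,0.5,0,0,0,-0.003,0.013,0.2,0.5,0,0,0,-0.003,0.013,0.2,0,0,0,0,-0.003,0.013,0.2,0,0,0,0,-0.003,0.013,0.2,0,0,0,0,-0.003,0.013,0.2,0,0,0,0,-0.003,0.013,0.2,0]' 60
python3 - <<'E'
from h import *
p,r,o=now(); print(p,o["q"],o["grip_force"],o["opening"],o["contact_force"])
tb=r.apply([0,0,1]); g=p-tb*.016; print("bar at",g,bar(0))
off=r.inv().apply(p-bar(0)); off[0]=0; print("off",off)
t0=20
for a in (.1,.2,.3,.4,.5,.6,.7,.8,.9,.96):
    r1=rot(t0-45*a); d=bar(a)-bar(0); print(a,row(p,r,p+d-r.apply([0,off[1],off[2]])+r1.apply([0,off[1],off[2]]),r1))
E
```

```text
t: 4.08
tool_pos: [0.4696, 0.0423, 0.063]
tool_rot: [2.072, 1.985, 0.349]
contact_force: [5.5, 0.4, 4.1]
opening: 0.0074
grip_force: 58.6
[0.46961048 0.04234543 0.0629725 ] [-0.07461237 -0.40293346  2.33399261  0.01429303  0.86248161 -0.03890551] 58.64499628543854 0.007373234905254298 [5.54947316 0.36979538 4.10999956]
bar at [0.46415521 0.04257906 0.07801196] [0.46459767 0.04248291 0.0749769 ]
off [0.         0.00061636 0.01299488]
0.1 [0.148, -0.001, 0.001, 0.0, -0.01, -0.049]
0.2 [0.298, -0.0, 0.001, 0.0, -0.015, -0.099]
0.3 [0.448, -0.0, 0.001, 0.0, -0.015, -0.148]
0.4 [0.598, -0.0, 0.001, 0.0, -0.01, -0.198]
0.5 [0.748, -0.0, 0.001, 0.0, -0.0, -0.247]
0.6 [0.898, -0.0, 0.001, 0.0, 0.015, -0.294]
0.7 [1.048, -0.0, 0.001, 0.0, 0.034, -0.34]
0.8 [1.198, -0.0, 0.001, 0.0, 0.058, -0.383]
0.9 [1.348, -0.0, 0.001, 0.0, 0.085, -0.424]
0.96 [1.438, -0.0, 0.001, 0.0, 0.104, -0.447]
```

```bash
python3 -m pendant '[0.075,0,0,0,-0.005,-0.025,0,0.148,0,0,0,-0.01,-0.049,0,0.223,0,0,0,-0.013,-0.074,0,0.298,0,0,0,-0.015,-0.099,0,0.373,0,0,0,-0.015,-0.124,0,0.448,0,0,0,-0.015,-0.148,0,0.523,0,0,0,-0.013,-0.173,0,0.598,0,0,0,-0.01,-0.198,0,0.673,0,0,0,-0.005,-0.223,0,0.748,0,0,0,0,-0.247,0,0.898,0,0,0,0.015,-0.294,0]'
python3 - <<'E'
from h import *
p,r,o=now(); print(p,o["q"],o["grip_force"],o["opening"],o["contact_force"])
tl=np.degrees(np.arcsin(r.apply([0,0,1])@N)); print("tilt",tl)
g=p-r.apply([0,0,.013]); print("bar",g,bar(.6))
for a in (.7,.8,.9,.95): 
    r1=rot(20-45*a); print(a,row(p,r,p+bar(a)-bar(.6)+r1.apply([0,0,.013])-r.apply([0,0,.013]),r1))
E
```

```text
t: 5.45
tool_pos: [0.4434, 0.0436, 0.1452]
tool_rot: [-2.201, -2.109, 0.131]
contact_force: [11.7, 0.1, -6.2]
opening: 0.0076
grip_force: 58.6
[0.44339741 0.04361342 0.14520062] [-0.06761958 -0.2333142   2.03078229 -0.00261373  1.46884609 -0.02411319] 58.58593046665192 0.007604277686663419 [11.66505074  0.12309179 -6.23471131]
tilt -7.147508002655169
bar [0.44501316 0.04353788 0.1580996 ] [0.4446194  0.04335518 0.16037726]
0.7 [0.145, -0.001, 0.001, 0.0, -0.004, -0.05]
0.8 [0.295, -0.001, 0.001, 0.0, -0.002, -0.099]
0.9 [0.445, -0.001, 0.001, 0.0, 0.004, -0.148]
0.95 [0.52, -0.001, 0.001, 0.0, 0.009, -0.173]
```

```bash
python3 -m pendant '[0.075,0,0,0,0.001,-0.025,0,0.145,0,0,0,0.002,-0.05,0,0.22,0,0,0,0.004,-0.075,0,0.295,0,0,0,0.005,-0.1,0,0.37,0,0,0,0.008,-0.125,0,0.445,0,0,0,0.01,-0.15,0,0.52,0,0,0,0.016,-0.177,0,0.52,0,0,0,0.016,-0.177,0,0.445,0,0,0,0.01,-0.15,0,0.4,0,0,0,0.009,-0.135,0,0.4,0,0,0,0.009,-0.135,0]'
python3 - <<'E'
from h import *
from station import optics
p,r,o=now(); print(p,o["q"],o["grip_force"],o["opening"],o["contact_force"])
tl=np.degrees(np.arcsin(r.apply([0,0,1])@N)); print("tilt",tl)
print("bar",p-r.apply([0,0,.013]),bar(.84),bar(.9))
d=optics.get_image("scene"); cv2.imwrite("pics/scene2.png",d["image"][:,:,::-1])
E
```

```text
t: 6.82
tool_pos: [0.4481, 0.0433, 0.1839]
tool_rot: [-2.076, -1.989, 0.343]
contact_force: [-5.2, 0.2, 0.6]
opening: 0.0076
grip_force: 59.0
[0.44811727 0.04333274 0.1838886 ] [-0.06456586 -0.09549582  1.86672617 -0.00738851  1.71181704 -0.02155151] 59.04631733894348 0.007590227975554837 [-5.15438641  0.16220532  0.64258793]
tilt -19.568437821943064
bar [0.45246742 0.04314678 0.19613774] [0.45132275 0.04306251 0.19526855] [0.45428872 0.04293301 0.20366162]
```

View pics/scene2.png

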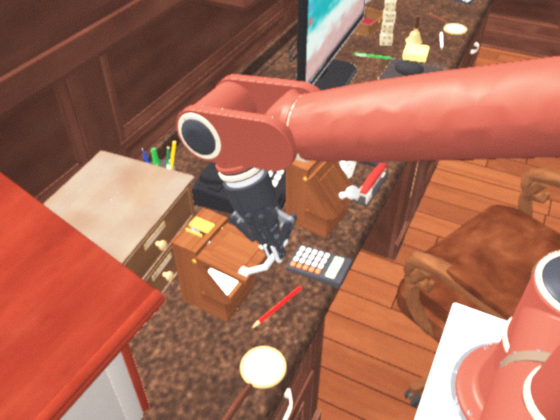

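The door is about level, with the bar at (262,265) in the fingers. Next I'll release it and back off along the tool.

```bash
python3 -m pendant '[0,0,0,0,0,0,0.4,0,0,0,0,0,0,0.4,0,0,0,0,0,0,0.4,0,0,0,0,0,0,0.4,0,0,0,0,0,-0.15,0.4,0,0,0,0,0,-0.3,0.4,0,0,0,0,0,-0.3,0.4,0,0,0,0,0,-0.3,0.4]'
python3 - <<'E'
from h import *
from station import optics
p,r,o=now(); print(p,o["q"],o["opening"],o["contact_force"])
d=optics.get_image("scene"); cv2.imwrite("pics/scene3.png",d["image"][:,:,::-1])
tl=0
def chain(pts):
    global p,r
    for q,t in pts:
        r1=rot(t); print(row(p,r,q,r1)); p,r=np.array(q),r1
chain([(TAB+[0,0,.09],0),(TAB+[0,0,.02],0)])
E
```

```text
t: 7.88
tool_pos: [0.4792, 0.0419, 0.2684]
tool_rot: [-2.077, -1.99, 0.341]
contact_force: [-0.1, -1.0, -1.0]
opening: 0.0342
grip_force: 0.0
[0.47918835 0.04194986 0.26842607] [-0.06350634 -0.08124001  1.71029061 -0.00716444  1.85224481 -0.02151174] 0.03420167466637899 [-0.12230164 -0.96769697 -1.01363786]
[-0.649, 0.0, 0.002, -0.001, 0.392, -0.186]
[0.0, 0.0, 0.0, 0.0, 0.0, 0.233]
```

View pics/scene3.png

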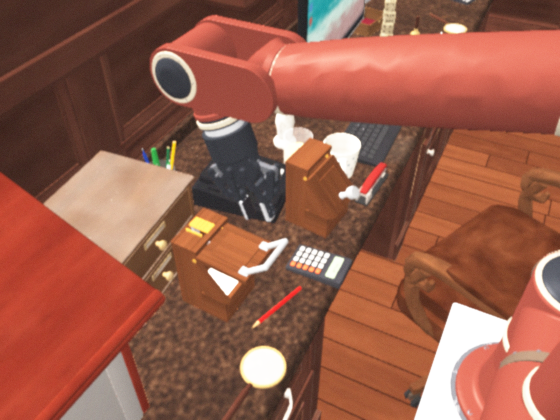

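The door stands up on its stay with the bar at (268,257), and the gripper is clear of it. Next I'll move above the tab with the fingers shut.

```bash
python3 -m pendant '[-0.65,0,0,0,0.2,-0.19,0,-0.65,0,0,0,0.392,-0.186,0,-0.65,0,0,0,0.392,-0.186,0,-0.65,0,0,0,0.392,-0.186,0,-0.65,0,0,0,0.392,-0.186,0]'
python3 -m pendant '[0,0,0,0,0,0.15,0,0,0,0,0,0,0.23,0,0,0,0,0,0,0.23,0,0,0,0,0,0,0.23,0]'
python3 - <<'E'
from h import *
from station import optics
d=optics.get_image("top"); cv2.imwrite("pics/top4.png",d["image"][:,:,::-1])
d=optics.get_image("wrist"); cv2.imwrite("pics/wrist4.png",d["image"][:,:,::-1])
p,r,o=now(); print(p,o["q"],o["opening"],o["contact_force"])
for dz in(.003,-.003,-.008): print(row(p,r,TAB+[0,0,dz],rot(0)))
c=(R.from_rotvec(d["rvec"]).apply(TAB)+d["tvec"]); print("tab pix",c[0]/c[2]*d["fx"]+d["cx"],c[1]/c[2]*d["fy"]+d["cy"],c[2])
E
```

```text
t: 8.55
tool_pos: [0.6078, 0.0365, 0.2815]
tool_rot: [-2.268, -2.173, 0.002]
contact_force: [0.6, -0.2, 1.4]
opening: 0.0002
grip_force: 0.0
t: 9.05
tool_pos: [0.6092, 0.0364, 0.215]
tool_rot: [2.267, 2.172, 0.003]
contact_force: [0.2, 0.1, 0.2]
opening: 0.0002
grip_force: 0.0
[0.60966592 0.03636473 0.21570913] [-6.22240228e-02  2.64154770e-02  1.66609895e+00  2.07229016e-05
  1.44480444e+00 -1.94373219e-02] -0.00018492056010693716 [-0.57801867 -0.66591219 -0.09569236]
[0.008, 0.0, 0.002, -0.001, -0.004, 0.069]
[0.008, 0.0, 0.002, -0.001, -0.004, 0.089]
[0.008, 0.0, 0.002, -0.001, -0.004, 0.106]
tab pix 275.30268844870744 250.83640844676842 0.179993155628112
```

View pics/wrist4.png

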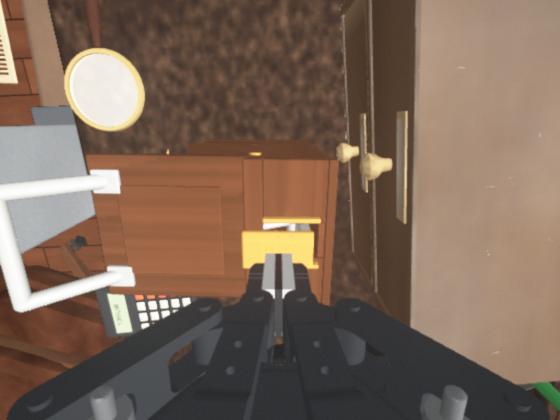

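The tab is centred at (278,250) under the shut fingertips, close to the predicted (275,251). I'll press it in small steps.

```bash
python3 -m pendant '[0,0,0,0,-0.004,0.069,0,0,0,0,0,-0.004,0.08,0,0,0,0,0,-0.004,0.09,0,0,0,0,0,-0.004,0.1,0,0,0,0,0,-0.004,0.106,0,0,0,0,0,-0.004,0.106,0,0,0,0,0,-0.004,0.106,0]'
python3 - <<'E'
from h import *
from station import optics
p,r,o=now(); print(p,o["contact_force"])
d=optics.get_image("scene"); cv2.imwrite("pics/scene5.png",d["image"][:,:,::-1])
E
```

```text
t: 10.02
tool_pos: [0.6077, 0.0365, 0.182]
tool_rot: [2.268, 2.173, 0.001]
contact_force: [-0.9, -0.3, 4.1]
opening: 0.0001
grip_force: 2.0
[0.6076689  0.03645174 0.18203832] [-0.93935024 -0.31640178  4.07820632]
```

View pics/scene5.png

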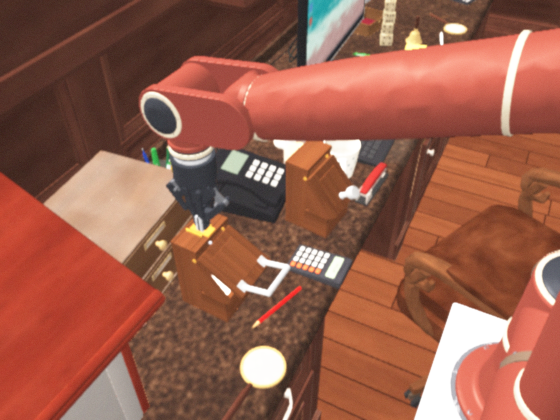

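The door is sinking, with the bar now at (265,275). I'll hold briefly and then lift clear.

```bash
python3 -m pendant '[0,0,0,0,0,0,0,0,0,0,0,0,0,0,0,0,0,0,0,-0.1,0,0,0,0,0,0,-0.3,0,0,0,0,0,0,-0.3,0,0,0,0,0,0,-0.3,0,0,0,0,0,0,-0.3,0,0,0,0,0,0,-0.3,0,0,0,0,0,0,-0.3,0,0,0,0,0,0,-0.3,0]'
python3 - <<'E'
from h import *
from station import optics
p,r,o=now(); print(p,o["contact_force"])
d=optics.get_image("scene"); cv2.imwrite("pics/scene6.png",d["image"][:,:,::-1])
E
```

```text
t: 11.32
tool_pos: [0.6074, 0.0365, 0.2713]
tool_rot: [2.268, 2.173, 0.001]
contact_force: [0.2, -0.4, -0.0]
opening: 0.0002
grip_force: 0.0
[0.60743681 0.03645087 0.27133475] [ 0.24220309 -0.41794986 -0.03163114]
```

View pics/scene6.png

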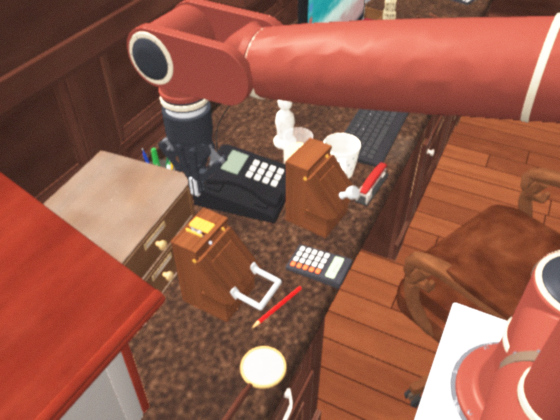

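The door looks shut, with the bar at (258,290) as at the start, and the tab is up. I'll let it settle, compare with the first picture, and hand in.

```bash
python3 -m pendant '[0,0,0,0,0,0,0,0,0,0,0,0,0,0,0,0,0,0,0,0,0,0,0,0,0,0,0,0]'
python3 - <<'E'
from h import *
from station import optics,ctrl
d=optics.get_image("scene"); a=np.load("pics/scene0.npz")
for s in (np.s_[255:315,225:285],np.s_[210:240,180:220]):
    m=np.abs(d["image"][s].astype(int)-a["image"][s]).mean(); g=np.nanmedian(np.abs(d["depth"][s]-a["depth"][s])); print(m,g)
    if m>8: raise SystemExit("differs")
print(ctrl.finish_job())
E
```

```text
t: 11.88
tool_pos: [0.6075, 0.0365, 0.2717]
tool_rot: [2.268, 2.173, 0.001]
contact_force: [0.2, -0.2, -0.5]
opening: 0.0002
grip_force: 0.0
10.785277777777777 0.0019780397differs
```

```bash
python3 - <<'E'
from h import *
from station import optics
d=optics.get_image("scene"); a=np.load("pics/scene0.npz")
s=np.s_[255:315,225:285]
A=a["image"][s];B=d["image"][s]
for I in(A,B):
    m=I.min(-1)>130; print(m.sum(),np.argwhere(m).mean(0),I.mean())
g=[cv2.cvtColor(np.ascontiguousarray(x),cv2.COLOR_RGB2GRAY).astype(np.float32) for x in(A,B)]
print(cv2.phaseCorrelate(*g))
s2=np.s_[330:400,230:290]; print(np.abs(d["image"][s2].astype(int)-a["image"][s2]).mean())
WA,WB=cloud(a)[s],cloud(d)[s]
m=(A.min(-1)>150)&(B.min(-1)>150); print(np.nanmedian(WA[m],0),np.nanmedian(WB[m],0))
E
```

```text
705 [33.30780142 32.96879433] 120.80194444444444
670 [33.38358209 32.99104478] 110.00361111111111
((0.07232136013551838, -0.036166400021340195), 1.006479139328003)
8.491507936507936
[0.48957306 0.03930201 0.08079453] [0.49007194 0.03904083 0.081053  ]
```

The bar sits within 0.1 px of where it started, so the difference came from lighting and the door is shut.

```bash
python3 -c "
from station import ctrl
print(ctrl.finish_job())"
```

```text
the job is handed in; nothing more can be done
None
```

I raised the bar-handle door until its stay held it alone, then pressed the release tab; the door came down shut, the tab sprang back up, the round-knob door was never touched, and the job is handed in at about 12 s (no verdict was returned).

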